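Slide the cutting board back past its spring stop to open the scrap pan

TASK

Open the scrap pan of the cutting-board station: with the fingertips press the red spring stop all the way down inside the board's hand-hold and, with it held down, push the white board along its runners over the stop, on until the board is fully back against the far end stop and the red stop has sprung up again behind it, locking it open. Only press and push, do not lift the board, and leave the sauce bottle, the steel beaker and the spoon where they stand.

Things in the scene. Friction and masses are not known exactly. Their poses are not given: they have to be found in the camera images.
- station: Stainless countertop station, fixed: 262 mm wide (its x), 400 mm long (its y); origin at the centre of its underside, z up. Deck 80 mm above the origin. U-shaped runners along both long sides carry the board 88 mm above the origin, their lips, from x = +-111 mm outwards and up to 105 mm high, hold it down. The board opens towards the station's +y.
- end_stop (a point): Middle of the top edge of the upturned end stop at the station's +y end, its face at y = +194 mm, 100 mm above the station's origin; the open board's +y edge meets it.
- pan_middle (a point): Middle of the mouth of the black scrap pan, 176 (station x) x 108 mm (station y), hung in the deck at x = 0, y = -124 mm of the station, hidden by the shut board.
- board: White plastic cutting board, 240 (its x) x 210 (its y) x 12 mm, about 0.6 kg, loose but captive in the runners with some 1.5 mm play; origin at the centre of its underside, axes as the station's. Its origin is at y = -80 mm of the station when shut, +89 mm when fully open (169 mm of travel). 2 to 10 N push it along once it is free of the stop.
- handhold (a point): Centre, at the top face, of the board's hand-hold: a through opening 100 mm long (board x), 44 mm wide (board y), 42 mm from the board's centre towards +y. Shut, it surrounds the red stop, 3 mm free on the stop's -y side, 7 mm on its +y side; the upright stop bars the board's way to +y. A finger in the opening can push the board by the opening's +y edge.
- button_top (a point): Centre of the flat top of the red spring stop, a round 34 mm button that moves straight up and down, at x = 0, y = -40 mm of the station. Up, its top is 106 mm above the station's origin, 6 mm above the board's top face; fully down 84 mm, which is 4 mm below the board's underside and 4 mm above the deck.
- stop_button (a joint): How far the red stop is pressed down, m: 0 up, 0.022 fully down; from 0.018 the board can pass over it. Spring about 4 N up, 8 N fully down. Let go under the board it rises against its underside (about 0.0165) and the board still slides; it springs up by itself when the board's -y edge has passed it, in the last 7 mm of the board's travel.
- bottle_mid (a point): Centre (half-way up) of the yellow sauce bottle, 54 mm across, 165 mm tall, standing near one end of the station; bystander.
- beaker_mid (a point): Centre (half-way up) of the open steel beaker, 84 mm across the rim, 110 mm tall, standing near the other end of the station; bystander.
- spoon: Black serving spoon, 240 mm long, lying on the counter beyond the station; bystander.

How it is judged:
On the way, in this order (a step that is already met when the one before it is completed fails the run):
1. the red stop is pressed down clear of the board by the fingers, the board still shut (value of joint stop_button above 0.016 m and contact force between the fingers and stop_button above 1 N and y of board in the frame of station below -0.07 m), for 0.05 s.
2. the board has been slid over the pressed stop (value of joint stop_button above 0.013 m and y of board in the frame of station above -0.06 m), for 0.05 s.
At the end, for the whole second after the job is handed in: The board lies at rest, flat in its runners, fully open (within 9 mm of the end stop), the red stop stands up behind it (within 3 mm of its full height), and bottle, beaker and spoon are within 30 mm of where they stood (y of board in the frame of station above 0.08 m and value of joint stop_button below 0.003 m and z of board in the frame of station between 0.084 and 0.092 m and angle between board's own z axis and vertical below 0.03 rad and linear speed of board below 0.01 m/s and distance of each of bottle_mid, beaker_mid, spoon from where it was at the start of the episode below 0.03 m); the robot touches nothing.
It fails at once if the board is lifted off or prised out of its runners (z of board in the frame of station above 0.096 m or angle between board's own z axis and vertical above 0.08 rad).
It fails at once if the bottle, the beaker or the spoon is moved, lifted or knocked over (distance of any of bottle_mid, beaker_mid, spoon from where it was at the start of the episode above 0.03 m).
It also fails if it takes over 42 s, if anything falls off the work surface, if the arm or the gripper's body presses on something with over 40 N, if the wrist force passes 120 N, or if a joint passes its speed limit or range.

ROBOT

A 6-joint arm with a two-finger parallel gripper is mounted at the origin on the work surface. World frame = base frame: x ahead of the robot, y to its left, z up, the work surface at z = 0. Lengths are in m, angles in rad, forces in N, time in s.
With the tool pointing down it reaches from about 0.325 to 0.775 m from the base axis. Payload 5.5 kg.
Tool frame: the origin (TCP) lies midway between the tips of the shut fingers; the grasp point (between the pads) lies 19 mm behind it; z points along the fingers, y is the line along which they close (so a half turn about z gives the same grasp; the last joint's range is limited). The gripper opens to 88 mm and grips with 3 to 60 N. Pads are 20 mm wide; open, the fingers measure 115 mm over their backs; the gripper's body (75 mm by 178 mm) begins 61 mm behind the grasp point.
Start: joints at [1.226, 0.091, 1.231, -0, 1.82, -0.057], TCP at [0.17, 0.575, 0.223] pointing down, gripper open.
Joint ranges: [-2.87, 2.87], [-0.86, 2.18], [0.17, 2.46], [-1.51, 4.65], [0.06, 2.69], [-2.65, 2.65]. Speed limits (rad/s): [2.57, 2.57, 3.01, 3.14, 3.14, 3.14].

INTERFACE

Orientations are given as a unit quaternion [x, y, z, w].
In Python, from cell import move_ptp, servo_line, movej, open_gripper, clamp, dwell, inverse_kinematics, get_state, capture, get_calibration, MotionError, sign_off gives the robot as it stands. Calls block until the motion is done:
- move_ptp(position, orientation): joint-space move of the TCP to a pose.
- servo_line(position, velocity=0.15, ori=None, until_force=None): straight line of the TCP; ori=None keeps the orientation; velocity is the mean speed in m/s. With until_force (N) it stops when the force on the tool has changed by that much, and returns True; else False.
- movej(angles): joint-space move.
- open_gripper() and clamp(effort=None): open the fingers fully, or close them until they stop; effort is the grip in N (None keeps the last).
- dwell(seconds).
- inverse_kinematics(position, orientation): joint angles nearest the present ones, or None.
- get_state(): the state.
- capture(name): name is "scene" or "top" or "wrist"; returns the picture (400x640x3 uint8, red, green, blue); there is no depth.
- get_calibration(name): a dict with "mtx" (3x3 intrinsics, pixels), "world_to_cam" (4x4, takes a point from world to camera coordinates). Camera axes: x right, y up, looking along -z (the intrinsics and any distortion apply to the point x, -y, -z); pixel columns grow to the right and rows downward; lengths in m; the calibration is good to about 2 mm. The wrist camera is an equidistant fisheye: a pixel r from the principal point sees the ray r / f radians off the axis. A picture is of the moment at which its call begins: read the wrist's pose just before it. get_calibration takes no time and is no camera call; for the wrist camera it gives the pose at the moment of the call.
A pose or a line that the arm cannot do raises MotionError and nothing moves.
- sign_off(): hands the job in; it is judged then, once.
The state is a dict: "t": time; "q": joint angles; "qd": joint speeds; "tau": joint torques, N m; "eef_pos": TCP position; "eef_rot": TCP orientation; "ft_force": force on the tool from outside, world axes, zero at the start; "ft_torque": the same for the moment, N m; "opening": opening from 0.0 (shut) to 1.0 (fully open); "grasp_force": force on a finger pad.
Only numpy, scipy, OpenCV 4.12 (cv2) and the standard library are available. Lean on these libraries where they do the work, as an engineer would, in place of code of your own. Each camera call takes 0.05 s, during which the arm holds its last target. There are 200 camera calls.

## Working session

There is one attempt and no reset: what is moved stays moved. The work goes in short steps, each a Python script; the robot and the scene stay as the last script left them, time stands still between calls to the robot, and variables do not carry over. Pictures are saved under pics/ and viewed, at most 10 in all, crops included, and the job is handed in when it is done.

```bash
mkdir -p pics; python3 - <<'E'
from cell import *
import cv2
for n in("scene","top"):
    cv2.imwrite(f"pics/{n}0.png",capture(n)[:,:,::-1])
    c=get_calibration(n);print(n,c)
s=get_state();print(s['t'],s['eef_pos'],s['eef_rot'],s['ft_force'])
E
```

```text
scene {'mtx': array([[514.15924335,   0.        , 322.51050905],
       [  0.        , 514.15924335, 201.8802204 ],
       [  0.        ,   0.        ,   1.        ]]), 'world_to_cam': array([[ 0.66606636,  0.74578263,  0.01280112, -0.44019082],
       [-0.55316776,  0.48238173,  0.67920048,  0.25240607],
       [ 0.5003609 , -0.45947376,  0.73384115, -1.6438732 ],
       [ 0.        ,  0.        ,  0.        ,  1.        ]])}
top {'mtx': array([[362.51118095,   0.        , 314.37251345],
       [  0.        , 362.51118095, 203.30410775],
       [  0.        ,   0.        ,   1.        ]]), 'world_to_cam': array([[-0.17524474, -0.98451466, -0.00448976,  0.12190521],
       [ 0.95711262, -0.17143223,  0.23355177, -0.61611111],
       [-0.23070483,  0.03663152,  0.972334  , -0.81760912],
       [ 0.        ,  0.        ,  0.        ,  1.        ]])}
0.1 [0.17022597 0.57506836 0.22160827] [ 1.43400865e-01  9.89664291e-01 -8.69580010e-04 -1.64882216e-04] [0.78965919 0.23250622 0.66624478]
```

View pics/top0.png

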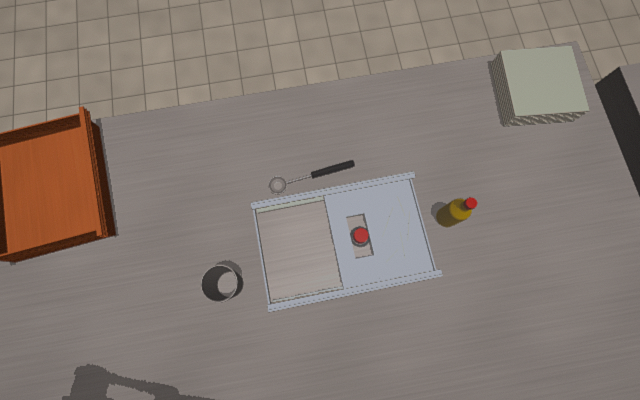

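View pics/scene0.png

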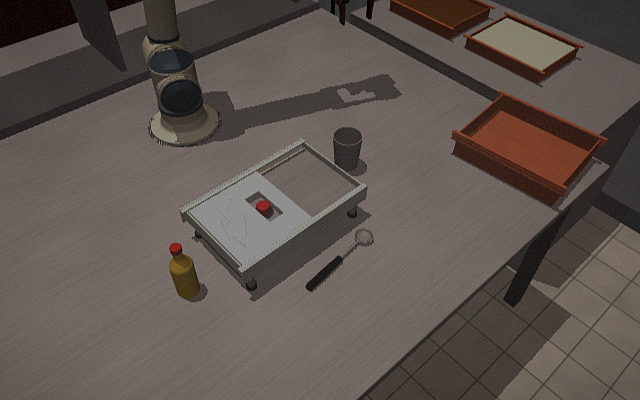

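The top view shows the shut board at right, with the red button at about (361,236), the beaker at (222,283), the bottle at (460,210) and the spoon at (312,175). The board opens to the image left, which is roughly world +y. In the scene view the button is at about (263,208).

```bash
cat > h.py <<'E'
import numpy as np, cv2
from cell import *
def ray(n,uv,c=None):
    c=c or get_calibration(n);K=c['mtx'];T=c['world_to_cam'];R=T[:3,:3]
    d=np.array([(uv[0]-K[0,2])/K[0,0],-(uv[1]-K[1,2])/K[1,1],-1.])
    if n=="wrist":
        r=np.hypot(d[0],d[1]);d=np.array([d[0]/r*np.sin(r),d[1]/r*np.sin(r),-np.cos(r)])
    d=R.T@d
    return -R.T@T[:3,3],d/np.linalg.norm(d)
def plane(n,uv,z,c=None):
    o,d=ray(n,uv,c);return o+d*(z-o[2])/d[2]
def cross(a,b):
    (o,d),(p,e)=a,b
    s=np.linalg.lstsq(np.c_[d,-e],p-o,rcond=None)[0]
    A,B=o+d*s[0],p+e*s[1];return (A+B)/2,np.linalg.norm(A-B)
def reds(im):
    h=cv2.cvtColor(im,cv2.COLOR_RGB2HSV)
    m=(((h[...,0]<6)|(h[...,0]>172))&(h[...,1]>160)&(h[...,2]>90)).astype(np.uint8)
    n,_,st,ce=cv2.connectedComponentsWithStats(m)
    return [(st[i],ce[i]) for i in range(1,n) if st[i,4]>20]
E
python3 - <<'E'
from h import *
np.set_printoptions(precision=4,suppress=True)
for n in("scene","top"):
    im=cv2.imread(f"pics/{n}0.png")[:,:,::-1].copy()
    for s,c in reds(im): print(n,s,c)
print(cross(ray("scene",(263,206)),ray("top",(361,234.5))))
# station corners, scene/top
t=[(252,205),(414,174),(440,274),(269,310)]
P=[plane("top",p,.105) for p in t];print(np.array(P))
for i in range(4):print(np.linalg.norm(P[i]-P[(i+1)%4]))
print(cross(ray("scene",(366,186)),ray("top",(252,206))))
print(cross(ray("scene",(182,213)),ray("top",(440,274))))
a=cv2.imread("pics/top0.png")[160:320,180:490];b=cv2.imread("pics/scene0.png")[130:300,160:380]
cv2.imwrite("pics/crop.png",np.vstack([cv2.resize(a,(600,300),interpolation=2),cv2.resize(b,(388,300),interpolation=2)[:, :].repeat(1,0) if 0 else cv2.copyMakeBorder(cv2.resize(b,(388,300),interpolation=2),0,0,0,212,0)]))
E
```

```text
scene [256 200  14  11 104] [262.5577 204.9423]
scene [169 243  12   9  82] [174.5244 246.939 ]
top [466 198  11  11  91] [470.978  202.5824]
top [354 229  14  13 141] [360.7234 234.7872]
(array([ 0.5287, -0.0808,  0.1014]), np.float64(0.0004765700605636744))
[[ 0.6424  0.1589  0.105 ]
 [ 0.6496 -0.2363  0.105 ]
 [ 0.4088 -0.2375  0.105 ]
 [ 0.3991  0.1543  0.105 ]]
0.39526551907462104
0.240828113897187
0.39190698075351615
0.24329697634556818
(array([0.6432, 0.162 , 0.0968]), np.float64(0.003764391404026273))
(array([ 0.4093, -0.2406,  0.0927]), np.float64(0.0025713311929177))
```

View pics/crop.png

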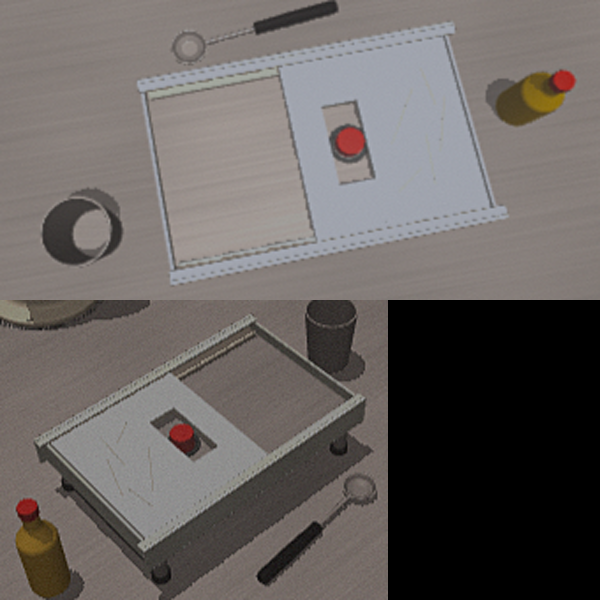

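```bash
python3 - <<'E'
from h import *
np.set_printoptions(precision=4,suppress=True)
clamp(5)
n=np.array([-0.0105,1]);n/=np.linalg.norm(n)
q=[n[0],n[1],0,0]
move_ptp([.5287,-.079,.20],q)
dwell(.3)
c=get_calibration("wrist");im=capture("wrist")
cv2.imwrite("pics/w1.png",im[:,:,::-1])
s=get_state();print(s['t'],s['eef_pos'],s['eef_rot'],s['ft_force'],s['opening'])
for st,ce in reds(im): print(st,ce,plane("wrist",ce,.106,c))
E
```

```text
4.4333 [ 0.5288 -0.0788  0.2   ] [-0.0107  0.9999 -0.     -0.    ] [ 0.4944 -0.0085 -0.0799] 0.00565479638020781
[ 297  182   37   35 1040] [314.9404 198.7702] [ 0.5276 -0.0815  0.106 ]
[ 45 218  17  25 303] [ 53.1155 230.2046] [ 0.5739 -0.3968  0.106 ]
```

View pics/w1.png

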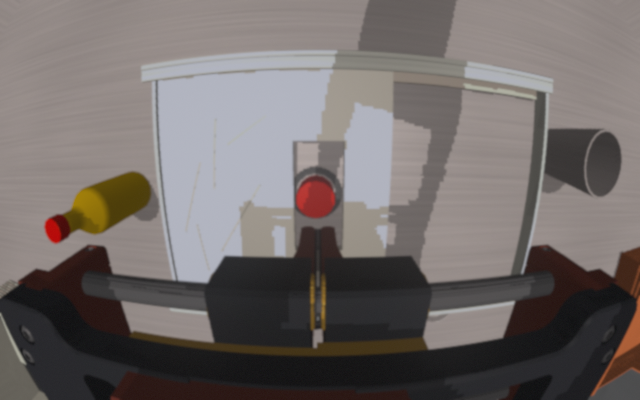

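The wrist view shows the button at (315,199) inside the hand-hold, right below the fingers. That puts it at about (0.528, -0.081), which agrees with the first estimate. Next I press.

```bash
python3 - <<'E'
from h import *
np.set_printoptions(precision=4,suppress=True)
def st(l):
    s=get_state();print(l,round(s['t'],2),s['eef_pos'],s['ft_force']);return s
servo_line([.528,-.079,.125],.12)
dwell(.2);st("above")
print(servo_line([.528,-.079,.095],.02,until_force=2.5));z0=st("touch")['eef_pos'][2]
print(servo_line([.528,-.079,z0-.0225],.012,until_force=9));dwell(.2);st("down")
c=get_calibration("wrist");im=capture("wrist");cv2.imwrite("pics/w2.png",im[:,:,::-1])
E
```

```text
above 5.41 [ 0.5285 -0.0791  0.1261] [ 1.1673  0.1406 -0.1242]
True
touch 6.38 [ 0.528  -0.079   0.1051] [ 1.0543 -0.9131  4.0083]
True
down 8.29 [ 0.5281 -0.079   0.0853] [-2.5599 -0.0359  8.0554]
```

View pics/w2.png

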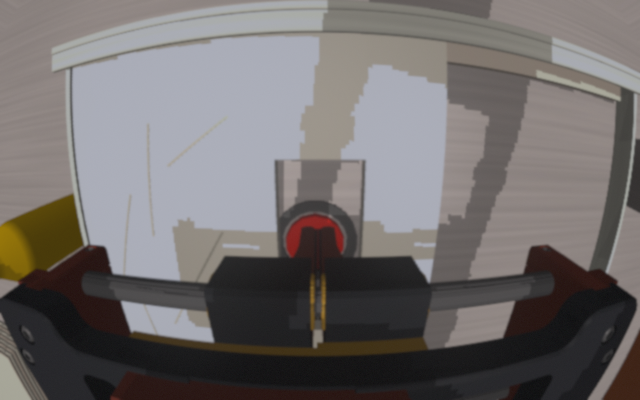

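Button pressed about 20.7 mm at 8 N, and the fingers are inside the hand-hold with the board still shut. Next I push the board while holding it down.

```bash
python3 - <<'E'
from h import *
np.set_printoptions(precision=4,suppress=True)
def st(l):
    s=get_state();print(l,round(s['t'],2),s['eef_pos'],s['ft_force']);return s
x=lambda y:.528-.02*(y+.08)
print(servo_line([x(-.045),-.045,.0850],.03,until_force=30));st("over")
cv2.imwrite("pics/w3.png",capture("wrist")[:,:,::-1])
print(servo_line([x(.07),.07,.087],.06,until_force=30));st("slid")
print(servo_line([x(.125),.125,.087],.025,until_force=20));dwell(.2);st("end")
cv2.imwrite("pics/w4.png",capture("wrist")[:,:,::-1])
a=[cv2.resize(cv2.imread(f"pics/w{i}.png"),(440,275)) for i in (3,4)]
cv2.imwrite("pics/w34.png",np.vstack(a))
E
```

```text
False
over 9.63 [ 0.5274 -0.0471  0.0854] [ 0.3813 -7.3393  6.3519]
False
slid 11.75 [0.5243 0.0677 0.0857] [ 0.3977 -6.3101  2.7992]
True
end 13.41 [0.5233 0.1027 0.0853] [-0.2553  0.0517 -0.6534]
```

View pics/w34.png

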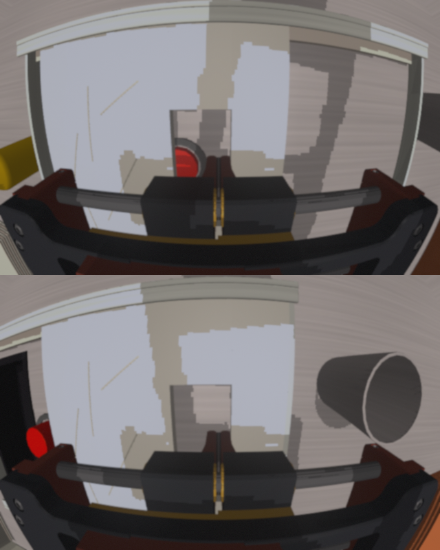

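The board has reached the end stop at y=0.103, as predicted. The black pan is exposed and the red stop stands up behind the board's edge. Next I back off and check.

```bash
python3 - <<'E'
from h import *
np.set_printoptions(precision=4,suppress=True)
servo_line([.5235,.092,.087],.04)
servo_line([.5235,.092,.30],.12)
move_ptp([.40,.30,.32],get_state()['eef_rot'])
dwell(.3)
s=get_state();print(s['t'],s['eef_pos'],s['ft_force'])
a=capture("top");b=capture("scene")
for n,i in(("top",a),("scene",b)):
    for r in reds(i): print(n,r)
f=lambda i:cv2.resize(i[:,:,::-1],(600,300),interpolation=2)
cv2.imwrite("pics/end.png",np.vstack([f(a[140:320,140:500]),f(b[130:300,150:490])]))
E
```

```text
17.0667 [0.4006 0.2993 0.3198] [-0.481  -0.7099  0.503 ]
top (array([466, 198,  11,  10,  91], dtype=int32), array([470.9451, 202.5714]))
top (array([354, 228,  14,  14, 149], dtype=int32), array([360.6242, 234.7584]))
top (array([122, 327,  16,  47, 182], dtype=int32), array([132.4396, 357.1154]))
scene (array([256, 200,  14,  11, 106], dtype=int32), array([262.5189, 205.0189]))
scene (array([169, 243,  12,   9,  85], dtype=int32), array([174.5882, 247.0353]))
```

View pics/end.png

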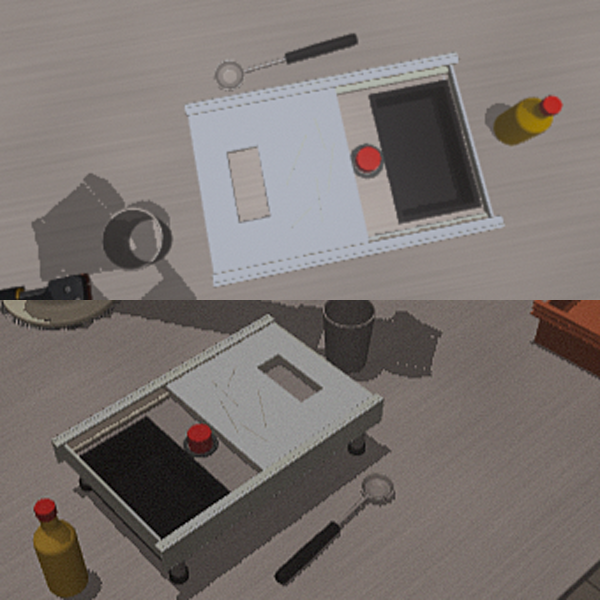

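The board is fully back against the end stop. The red stop is up at the same pixels as at the start, and the bystanders have not moved.

```bash
python3 -c "
from cell import *
print(sign_off())"
```

```text
the job is handed in; nothing more can be done
None
```

The scrap pan is open and the job is handed in at about 17 s of the 42 s allowed: the board is against the far end stop, the red stop is up behind it, and the bottle, beaker and spoon stand where they were. The judge's verdict was not shown.

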